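Sort the bench after plating: dishes, indicator bottles and reagent bottle

TASK

Sort the loose things standing on the bench between the balance and the big tray of culture dishes into the three empty containers on the other side of the balance: the three-dish stack of culture dishes into the round dish holder with the two-dish stack squarely on top of it, the taller small white bottle into the wide bay of the white caddy and the shorter one into its narrow bay, and the brown reagent bottle into the square grey tray. Everything must stand upright, flat on the floor of its place, with nothing tipped over on the way; leave the beaker that stands among them where it is.

Things in the scene. Friction and masses are not known exactly. Their poses are not given: they have to be found in the camera images.
- three_dishes: stack of three round culture dishes, stuck together as one piece, cream, 58 mm across, 45 mm high; origin at the centre of its underside (within 1 mm), z up. About 40 g. Grasp round the sides.
- two_dishes: pair of round culture dishes, stuck together as one piece, cream, 58 mm across, 30 mm high; origin at the centre of its underside (within 2 mm), z up. About 25 g. Its flat underside rests on the flat top of the three-dish stack.
- tall_dropper: taller of the two small white indicator bottles standing loose among the things to sort, white cap, 38 mm across, 82 mm high with its cap; origin at the centre of its underside, z up. About 50 g. Straight sides up to about 53 mm; above, it narrows to the neck.
- short_dropper: shorter of the two small white indicator bottles standing loose among the things to sort, white cap, 31 mm across, 58 mm high with its cap; origin at the centre of its underside, z up. About 50 g. Straight sides up to about 37 mm; above, it narrows to the neck.
- reagent_bottle: brown reagent bottle with black cap, 64 mm across, 135 mm high with its cap; origin at the centre of its underside, z up. About 0.3 kg. Straight sides up to about 90 mm; above, it narrows to the neck.
- beaker: small clear beaker, 55 mm across, 71 mm high, loose, standing among the things to sort; it is not to be moved. Origin at the centre of its underside, z up.
- dish_holder: round metal dish holder fixed on the bench: shallow cup 86 mm across with a 5 mm thick lip 12 mm high over the bench; recess 76 mm across, its floor 4 mm over the bench. Origin at the centre of its underside.
- dropper_caddy: white oblong bottle caddy fixed on the bench, 70 mm (its x) by 134 mm (its y), walls 5 mm thick and 12 mm high over the bench, floor 4 mm over the bench; a cross rib 20 mm thick, as high as the walls, divides it into a wide bay, 60 x 60 mm inside, on its +y side and a narrow bay, 60 x 44 mm inside, on its -y side. The wide bay's centre lies 32 mm to +y of the origin, the narrow bay's 40 mm to -y. Origin at the centre of its underside.
- reagent_tray: square grey tray fixed on the bench, 94 mm a side, walls 5 mm thick and 14 mm high over the bench, inside 84 mm square, floor 4 mm over the bench. Origin at the centre of its underside.
Not all that is in view belongs to the job. Leave any red or yellow look-alike of the two_dishes alone.

How it is judged:
By the outcome, as a careful person would: the job done as asked, in the order asked, and still so for the second after the job is handed in, with the robot touching nothing.
It also fails if it takes over 141 s, if anything falls off the work surface, if the arm or the gripper's body presses on something with over 40 N, if the wrist force passes 120 N, or if a joint passes its speed limit or range.

ROBOT

A 7-joint arm with a two-finger parallel gripper is mounted at the origin on a cart in front of the work surface, level with it; the furniture and walls round the work are solid. World frame = base frame: x ahead of the robot, y to its left, z up, the work surface at z = 0. Lengths are in m, angles in rad, forces in N, time in s.
With the tool pointing down it reaches from about 0.4 to 0.85 m from the base axis. Payload 10.4 kg.
Tool frame: the origin (TCP) lies midway between the tips of the shut fingers; the grasp point (between the pads) lies 19 mm behind it (manip.hold_point_z is the distance from the TCP to the grasp point, in m); z points along the fingers, y is the line along which they close (so a half turn about z gives the same grasp; the last joint's range is limited). The gripper opens to 85 mm and grips with 20 to 120 N. Pads are 22 mm wide; open, the fingers measure 114 mm over their backs; the gripper's body (76 mm by 85 mm) begins 54 mm behind the grasp point. The pads swing forward as they close: fully open they stand 13 mm farther back than shut.
Start: joints at [1.254, 0.332, -0.065, 1.46, 0.022, 1.35, -0.088], TCP at [0.181, -0.598, 0.193] pointing down, gripper open.
Joint ranges: [-2.6, 2.6], [-0.5, 2.12], [-1.47, 1.34], [0.16, 2.42], [-1.27, 4.41], [0.06, 2.06], [-2.6, 2.6]. Speed limits (rad/s): [2.22, 2.22, 2.79, 2.79, 3.14, 3.14, 3.14].

INTERFACE

Orientations are given as a unit quaternion [x, y, z, w].
In Python, from workcell import manip, eyes, job gives the robot as it stands.
- The arm moves only by the shell command python3 -m crank 'ROWS' [FORCE]. ROWS is JSON, a list that holds one entry, the list of rows, each a list of 7 numbers: the finger opening in cm, from 0 to 8.54, then the shift along the world's x, y, z in cm, then the turn, a rotation vector about the world's x, y, z in degrees. In form: [[[hand, x, y, z, ax, ay, az], ...]]. A call has 1 to 20 rows; each row shifts and turns the commanded pose from where the row before left it; what a row does not reach is not made up. A row lasts 1/8 s, in which the tool goes at most 62.5 mm and 10.7 degrees, less where a joint would pass 70% of its speed; a pose out of reach is approached as far as the arm can. A call with a gripper value outside its range is refused whole. The fingers move at their own pace and stop on an object; FORCE is the grip in N (left out, the last holds). Time passes only in rows, so rows that do not move let the fingers close. It gives the time, the measured TCP pose, the force, the opening and the grip force at its end, in the units of the state.
- manip.get_obs(): the state, without advancing time (a new reading comes with each control period).
- eyes.camera(name): name is "scene" or "top"; returns (picture, depth): 480x640x3 uint8, red, green, blue; 480x640 float32, m along the optical axis (not along the pixel's ray), 0 where there is no reading.
- eyes.camera_params(name): a dict with "fx", "fy", "cx", "cy" (pixels), "dist" ([k1, k2, p1, p2, k3] as OpenCV has them; the pictures are not rectified), "world_from_camera" (4x4, takes a point from camera to world coordinates). Camera axes: x right, y down, z forward; pixel columns grow to the right and rows downward; lengths in m; the calibration is good to about 2 mm. A picture is of the moment at which its call begins. camera_params takes no time and is no camera call.
- job.hand_in(): hands the job in; it is judged then, once.
The state is a dict: "clock": time; "joint_pos": joint angles; "joint_velocities": joint speeds; "tau": joint torques, N m; "position": TCP position; "ee_rot": TCP orientation; "ft_force": force on the tool from outside, world axes, zero at the start; "torque": the same for the moment, N m; "grip_width": opening from 0.0 (shut) to 1.0 (fully open); "grasp_force": force on a finger pad.
Only numpy, scipy, OpenCV 4.12 (cv2) and the standard library are available. Lean on these libraries where they do the work, as an engineer would, in place of code of your own. Each camera call takes 0.05 s, during which the arm holds its last target. There are 200 camera calls.

## Working session

There is one attempt and no reset: what is moved stays moved. The work goes in short steps, Python scripts to look and compute and a shell command to move; the robot and the scene stay as the last step left them, time stands still between calls to the robot, and variables do not carry over. Pictures are saved under pics/ and viewed, at most 14 in all, crops included, and the job is handed in when it is done.

```bash
mkdir -p pics; cat > h.py <<'E'
import numpy as np,cv2
from workcell import manip,eyes,job
def grab(n):
    im,d=eyes.camera(n); p=eyes.camera_params(n); np.savez(f'{n}.npz',im=im,d=d); return im,d,p
def world(p,u,v,z=None,d=None):
    K=np.array([[p['fx'],0,p['cx']],[0,p['fy'],p['cy']],[0,0,1]]);T=np.array(p['world_from_camera'])
    q=cv2.undistortPoints(np.array([[[u,v]]],float),K,np.array(p['dist'],float))[0,0]
    r=T[:3,:3]@np.array([q[0],q[1],1]);o=T[:3,3]
    s=d if d is not None else (z-o[2])/r[2]
    return o+s*r
def save(n,im): cv2.imwrite(f'pics/{n}.png',im[:,:,::-1])
E
python3 - <<'E'
from h import *
for n in('scene','top'):
    im,d,p=grab(n); save(n+'0',im); print(n,np.round(p['world_from_camera'],3).tolist(),p['fx'],p['cx'],p['cy'])
o=manip.get_obs();print(o['clock'],o['position'],o['ee_rot'],o['ft_force'],o['grip_width'],manip.hold_point_z)
E
```

```text
scene [[-0.69, -0.396, 0.605, -0.231], [-0.723, 0.406, -0.559, 0.604], [-0.024, -0.823, -0.567, 0.693], [0.0, 0.0, 0.0, 1.0]] 475.37185210548506 317.826688970991 241.84724675310775
top [[-0.007, -0.999, 0.054, 0.379], [-1.0, 0.009, 0.021, -0.041], [-0.022, -0.054, -0.998, 1.222], [0.0, 0.0, 0.0, 1.0]] 507.04542267238935 325.7186223786422 240.08602106237726
0.1 [ 0.18086149 -0.59784543  0.19250777] [ 9.89227461e-01  1.46385158e-01 -1.32078226e-04 -6.31465455e-04] [-0.05251735 -0.32097933  0.162914  ] 0.9964752405811327 0.0187
```

View pics/scene0.png

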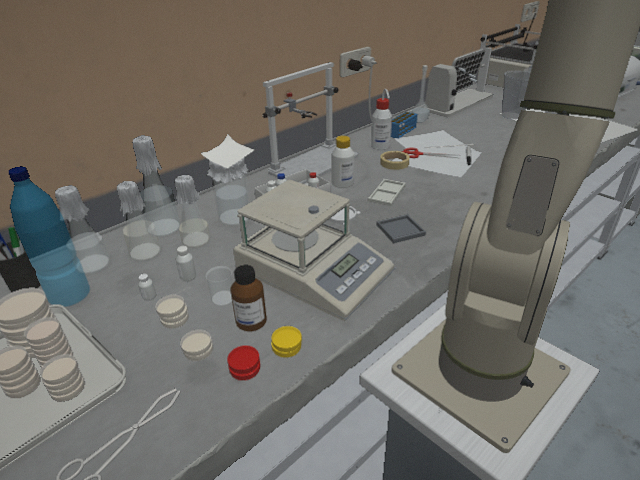

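View pics/top0.png

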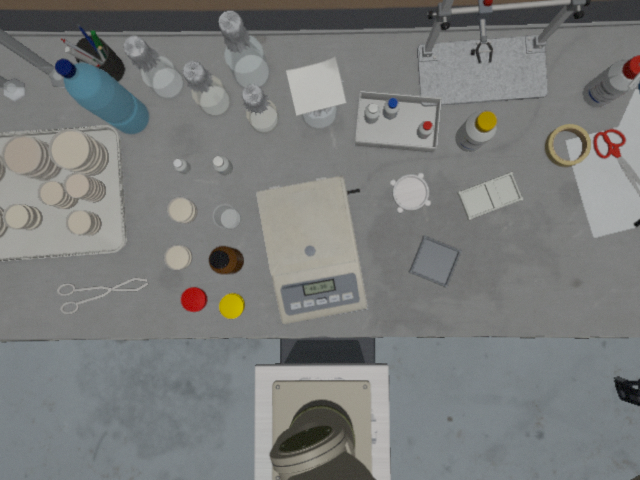

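The scene view shows, as candidates:
- **Cream stacks:** (172,310) and (196,344). The look-alikes are red (243,362), yellow (286,340) and the tray stacks near (40,350).
- **White droppers:** (147,287) and (185,263). The boxed ones at (272,185) don't belong to the job.
- **Brown bottle and beaker:** the bottle is at (248,300), and the beaker to leave is at (218,285).

In the top view the holder is at (410,192), the caddy at (491,195) and the tray at (435,260). Next I'll measure them and take a close crop.

```bash
cat > m.py <<'E'
from h import *
def cloud(n):
    f=np.load(n+'.npz');p=eyes.camera_params(n);d=f['d'];v,u=np.mgrid[:480,:640]
    K=np.array([[p['fx'],0,p['cx']],[0,p['fy'],p['cy']],[0,0,1]]);T=np.array(p['world_from_camera'])
    q=cv2.undistortPoints(np.dstack([u,v]).reshape(-1,1,2).astype(float),K,np.array(p['dist'],float)).reshape(480,640,2)
    P=np.dstack([q*d[...,None],d])@T[:3,:3].T+T[:3,3]; P[d==0]=np.nan
    return P,f['im']
E
python3 - <<'E'
from m import *
for n in('top','scene'):
    P,im=cloud(n)
    sel=(P[...,1]>.12)&(P[...,1]<.5)&(P[...,0]>.3)&(P[...,0]<.68)&(P[...,2]>.012)&(P[...,2]<.2)
    k,l,s,c=cv2.connectedComponentsWithStats(sel.astype(np.uint8))
    for i in range(1,k):
        if s[i,4]<25: continue
        q=P[l==i]; h=np.percentile(q[:,2],95); t=q[q[:,2]>h-.006]
        print(n,c[i].round(),s[i,4],'h',h.round(3),'top mid',((t.max(0)+t.min(0))/2)[:2].round(3),'ext',np.ptp(t,0)[:2].round(3),'all ext',np.ptp(q,0)[:2].round(3),'mid',((q.max(0)+q.min(0))/2)[:2].round(3))
    b=P[...,2][(abs(P[...,0]-.35)<.02)&(abs(P[...,1]-.3)<.1)];print('bench z',np.nanmedian(b))
P,im=cloud('top')
a=cv2.resize(im[140:320,140:270],None,fx=3,fy=3,interpolation=2);b=cv2.resize(im[160:300,370:540],None,fx=2.3,fy=2.3,interpolation=2)
H=max(a.shape[0],b.shape[0]);o=np.zeros((H,a.shape[1]+b.shape[1],3),np.uint8);o[:a.shape[0],:a.shape[1]]=a;o[:b.shape[0],a.shape[1]:]=b
save('crop1',o)
print(a.shape,b.shape)
E
```

```text
top [120. 201.] 384 h 0.026 top mid [0.548 0.48 ] ext [0.261 0.039] all ext [0.262 0.039] mid [0.549 0.48 ]
top [222. 164.] 279 h 0.083 top mid [0.624 0.228] ext [0.023 0.023] all ext [0.038 0.035] mid [0.625 0.227]
top [181. 165.] 199 h 0.06 top mid [0.625 0.329] ext [0.018 0.019] all ext [0.031 0.034] mid [0.625 0.327]
top [258. 199.] 41 h 0.173 top mid [0.52  0.123] ext [0.036 0.007] all ext [0.051 0.02 ] mid [0.527 0.13 ]
top [182. 210.] 630 h 0.048 top mid [0.518 0.326] ext [0.059 0.059] all ext [0.06  0.063] mid [0.517 0.325]
top [225. 216.] 314 h 0.071 top mid [0.5   0.216] ext [0.054 0.052] all ext [0.054 0.053] mid [0.5   0.216]
top [177. 257.] 546 h 0.033 top mid [0.406 0.338] ext [0.054 0.057] all ext [0.055 0.062] mid [0.406 0.337]
top [225. 260.] 797 h 0.137 top mid [0.398 0.213] ext [0.037 0.037] all ext [0.064 0.062] mid [0.397 0.213]
top [194. 296.] 338 h 0.033 top mid [0.319 0.297] ext [0.035 0.057] all ext [0.036 0.058] mid [0.318 0.297]
top [232. 298.] 171 h 0.033 top mid [0.31  0.208] ext [0.019 0.052] all ext [0.021 0.053] mid [0.31  0.208]
bench z -0.00023145474
[... 248 characters left out ...]
 295 h 0.059 top mid [0.626 0.332] ext [0.022 0.018] all ext [0.03  0.029] mid [0.622 0.333]
scene [172. 309.] 783 h 0.047 top mid [0.519 0.33 ] ext [0.06  0.059] all ext [0.063 0.06 ] mid [0.518 0.329]
scene [ 98. 346.] 540 h 0.024 top mid [0.548 0.483] ext [0.263 0.034] all ext [0.263 0.034] mid [0.548 0.483]
scene [279. 333.] 167 h 0.032 top mid [0.311 0.213] ext [0.021 0.054] all ext [0.021 0.054] mid [0.311 0.213]
scene [196. 343.] 737 h 0.032 top mid [0.407 0.342] ext [0.061 0.06 ] all ext [0.061 0.06 ] mid [0.407 0.342]
scene [239. 356.] 441 h 0.032 top mid [0.319 0.302] ext [0.038 0.059] all ext [0.038 0.06 ] mid [0.319 0.303]
bench z 0.0005862442579195326
(540, 390, 3) (322, 391, 3)
```

View pics/crop1.png

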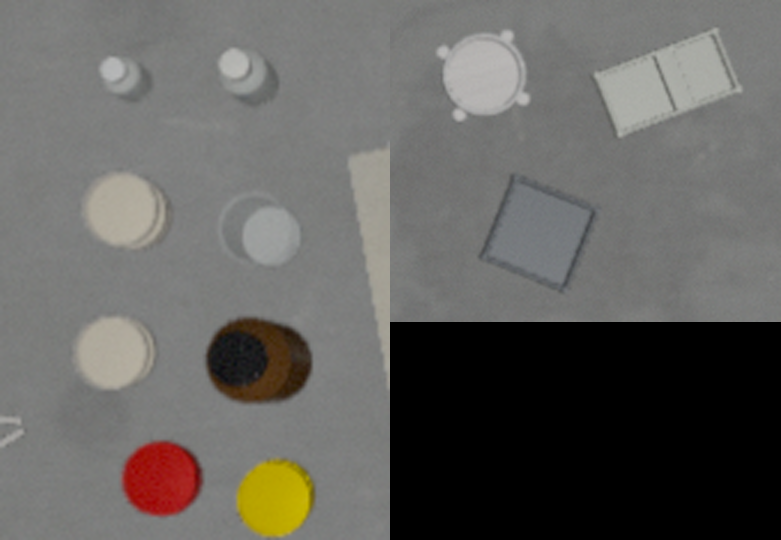

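The crop confirms the choices. The three-dish stack is the far cream one, 48 mm high, and the two-dish stack is the near one, 33 mm high. The caddy's wide bay is its left (+y) part. Next I'll measure the containers.

```bash
python3 - <<'E'
from m import *
B={'holder':((370,155),(445,230)),'caddy':((450,165),(530,225)),'tray':((400,228),(470,295))}
Pt,im=cloud('top');Ps,ims=cloud('scene')
p=eyes.camera_params('top')
for n,((u0,v0),(u1,v1)) in B.items():
    z=Pt[v0:v1,u0:u1,2]; m=(z>.0025)&(z<.03)
    k,l,s,c=cv2.connectedComponentsWithStats(m.astype(np.uint8));i=1+np.argmax(s[1:,4]);q=Pt[v0:v1,u0:u1][l==i]
    r=cv2.minAreaRect((q[:,:2]*1000).astype(np.float32));print(n,s[i,4],'rect',np.round(r[0],1),np.round(r[1],1),round(r[2],1),'circ',cv2.minEnclosingCircle((q[:,:2]*1000).astype(np.float32)))
    cx,cy=np.array(r[0])/1000
    zz=Ps[...,2];g=(abs(Ps[...,0]-cx)<.09)&(abs(Ps[...,1]-cy)<.09)&(zz>.0025)&(zz<.03)
    k,l,s,c=cv2.connectedComponentsWithStats(g.astype(np.uint8));i=1+np.argmax(s[1:,4]);q=Ps[l==i]
    r=cv2.minAreaRect((q[:,:2]*1000).astype(np.float32));print('  scene',s[i,4],c[i].round(),'rect',np.round(r[0],1),np.round(r[1],1),round(r[2],1),'circ',cv2.minEnclosingCircle((q[:,:2]*1000).astype(np.float32)))
# colour masks: tray dark, caddy/holder bright in top
g=cv2.cvtColor(im,cv2.COLOR_RGB2GRAY)
for n,((u0,v0),(u1,v1)) in B.items():
    c=g[v0:v1,u0:u1].astype(int);bg=np.median(g[150:300,370:560]);m=((c>bg+35) if n!='tray' else (c<bg-12)).astype(np.uint8)
    k,l,s,_=cv2.connectedComponentsWithStats(m);i=1+np.argmax(s[1:,4]);ct=np.argwhere(l==i)[:,::-1]+[u0,v0]
    W=np.array([world(p,u,v,.012)[:2]*1000 for u,v in ct],np.float32);print(n,'col',np.round(cv2.minAreaRect(W)[0],1),np.round(cv2.minAreaRect(W)[1],1),round(cv2.minAreaRect(W)[2],1))
E
```

```text
holder 936 rect [ 560.  -219.8] [93.6 94.7] 18.4 circ ((557.3401489257812, -216.6575164794922), 56.8468017578125)
  scene 135 [338. 217.] rect [ 561.5 -199.1] [38.4 81.8] 43.8 circ ((552.7239990234375, -207.5297088623047), 41.49650573730469)
caddy 1519 rect [ 550.  -406.9] [ 95.6 144.3] 22.7 circ ((549.288330078125, -407.1517639160156), 78.86834716796875)
  scene 578 [386. 191.] rect [ 555.2 -406.7] [ 80.6 160.9] 20.9 circ ((552.7326049804688, -408.25787353515625), 86.46175384521484)
tray 1377 rect [ 391.2 -275.3] [111.5 109. ] 69.0 circ ((390.2416076660156, -275.0495910644531), 74.67033386230469)
  scene 842 [400. 228.] rect [ 402.3 -270.3] [117.7 119.6] 67.1 circ ((406.81689453125, -271.9966125488281), 78.1390609741211)
holder col [ 558.4 -218.5] [82.6 83. ] 13.4
caddy col [ 546.3 -401.9] [ 67.  123.5] 20.3
tray col [ 393.3 -272.6] [100.  98.] 67.3
```

```bash
python3 -m crank '[[[8.5,0,0,3,0,0,0],[8.5,0,0,3,0,0,0],[8.5,0,0,3,0,0,0],[8.5,0,0,2,0,0,0],[8.5,3,4,0,0,0,0],[8.5,3,5,0,0,0,0],[8.5,3,5,0,0,0,0],[8.5,3,5,0,0,0,0],[8.5,3,5,0,0,0,0],[8.5,3,5,0,0,0,0],[8.5,3,5,0,0,0,0],[8.5,2,5,0,0,0,0],[8.5,2,5,0,0,0,0],[8.5,2,5,0,0,0,0],[8.5,2,5,0,0,0,0],[8.5,2,5,0,0,0,0],[8.5,2,5,0,0,0,0]]]' 40
```

```text
clock: 2.22
position: [0.5113, 0.0432, 0.3031]
ee_rot: [0.989, 0.146, 0.0, 0.0]
ft_force: [0.8, -0.9, 0.1]
grip_width: 0.995
grasp_force: 0.0
```

```bash
python3 -m crank '[[[8.5,0,4,0,0,0,0],[8.5,0.7,5,0,0,0,0],[8.5,0,5,0,0,0,0],[8.5,0,5,0,0,0,0],[8.5,0,5,0,0,0,0],[8.5,0,4.5,0,0,0,0],[8.5,0,0,-5,0,0,0],[8.5,0,0,-5,0,0,0],[8.5,0,0,-5,0,0,0],[8.5,0,0,-5,0,0,0],[8.5,0,0,-2,0,0,0],[8.5,0,0,0,0,0,0]]]' 40
python3 - <<'E'
from m import *
p=eyes.camera_params('top');s=lambda L:np.mean([world(p,u,v,.013)*1000 for u,v in L],0).round(1)
print('caddy',s([(459.1,191.7),(512.2,173),(522.2,199.1),(469.6,219.6)]),'tray',s([(423.9,236.5),(459.6,252.2),(446.1,286.5),(409.6,272.2)]))
im,d,p=grab('scene');im2,_,_=grab('top')
a=cv2.resize(im[220:380,80:300],(480,349));b=cv2.resize(im2[130:300,120:280],(320,340));o=np.zeros((349,800,3),np.uint8);o[:,:480]=a;o[:340,480:]=b;save('near1',o)
E
```

```text
clock: 3.72
position: [0.5177, 0.3266, 0.0828]
ee_rot: [0.989, 0.146, -0.001, 0.0]
ft_force: [-0.1, -0.5, 0.9]
grip_width: 0.997
grasp_force: 0.0
caddy [ 546.2 -406.8   13. ] tray [ 391.  -272.8   13. ]
```

View pics/near1.png

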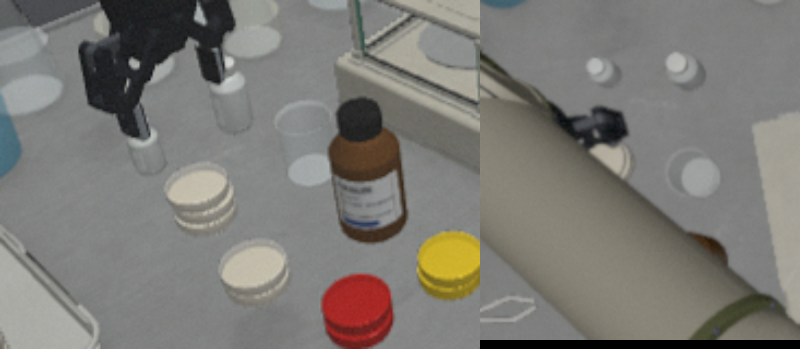

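The scene crop shows the open fingertips at about image pixels (144,282) and (181,257). They look offset from the stack at (172,310), so I'll check against the projected TCP.

```bash
python3 - <<'E'
from m import *
p=eyes.camera_params('scene');K=np.array([[p['fx'],0,p['cx']],[0,p['fy'],p['cy']],[0,0,1]]);T=np.linalg.inv(p['world_from_camera'])
def pr(x): return cv2.projectPoints(np.array([x],float),cv2.Rodrigues(T[:3,:3])[0],T[:3,3],K,np.array(p['dist']))[0].ravel().round(1)
c=np.array([.5177,.3266,.0828]);y=np.array([.289,-.957,0])
for z in(.0828,.096): 
    for s in(-.0425,0,.0425): print(z,s,pr(c+[0,0,z-.0828]+s*y))
print('stack top',pr([.518,.328,.045]))
P,im=cloud('scene')
for n,(u0,v0,u1,v1) in {'L':(110,230,152,290),'R':(165,220,192,262)}.items():
    q=P[v0:v1,u0:u1].reshape(-1,3);q=q[(q[:,2]>.09)&(q[:,2]<.13)];print(n,len(q),np.median(q,0).round(3),q[np.argsort(q[:,2])[:15]].mean(0).round(3))
    g=im[v0:v1,u0:u1].mean(2).reshape(-1);
E
```

```text
0.0828 -0.0425 [151.8 301. ]
0.0828 0 [167.6 288.5]
0.0828 0.0425 [182.3 276.7]
0.096 -0.0425 [150.3 295.9]
0.096 0 [166.2 283.4]
0.096 0.0425 [181.1 271.7]
stack top [170.6 302.9]
L 0 [nan nan nan] [nan nan nan]
R 0 [nan nan nan] [nan nan nan]
  return _methods._mean(a, axis=axis, dtype=dtype,
  ret = um.true_divide(
<stdin>:10: RuntimeWarning: Mean of empty slice.
```

```bash
python3 - <<'E'
from m import *
P,im=cloud('scene');d=np.load('scene.npz')['d']
for n,(u0,v0,u1,v1) in {'L':(112,225,152,290),'R':(165,215,192,262)}.items():
    q=P[v0:v1,u0:u1].reshape(-1,3);print(n,np.isnan(q[:,0]).mean())
    q=q[q[:,2]>.085]
    for z in np.arange(.085,.2,.01):
        t=q[(q[:,2]>=z)&(q[:,2]<z+.01)]
        if len(t): print(round(z,3),len(t),np.median(t,0).round(3),t.min(0).round(3),t.max(0).round(3))
print(manip.get_obs()['position'])
E
```

```text
L 0.0057692307692307696
0.085 6 [0.786 0.282 0.088] [0.784 0.28  0.085] [0.791 0.283 0.092]
0.125 1 [0.496 0.373 0.135] [0.496 0.373 0.135] [0.496 0.373 0.135]
0.135 24 [0.495 0.373 0.141] [0.492 0.366 0.137] [0.508 0.383 0.145]
0.145 56 [0.495 0.377 0.149] [0.491 0.367 0.145] [0.507 0.385 0.155]
0.155 57 [0.496 0.377 0.16 ] [0.49  0.366 0.155] [0.506 0.384 0.165]
0.165 38 [0.495 0.375 0.169] [0.49  0.366 0.165] [0.504 0.383 0.175]
0.175 67 [0.492 0.377 0.182] [0.483 0.364 0.175] [0.515 0.401 0.185]
0.185 171 [0.494 0.383 0.19 ] [0.482 0.353 0.185] [0.517 0.403 0.195]
0.195 179 [0.497 0.367 0.2  ] [0.484 0.344 0.195] [0.522 0.402 0.205]
R 0.006304176516942475
0.085 18 [0.728 0.153 0.088] [0.721 0.147 0.085] [0.741 0.159 0.092]
0.125 1 [0.523 0.287 0.135] [0.523 0.287 0.135] [0.523 0.287 0.135]
0.135 39 [0.526 0.287 0.14 ] [0.518 0.276 0.136] [0.54  0.292 0.145]
0.145 49 [0.527 0.287 0.15 ] [0.518 0.274 0.145] [0.54  0.291 0.155]
0.155 48 [0.526 0.287 0.16 ] [0.517 0.272 0.155] [0.54  0.291 0.164]
0.165 52 [0.524 0.286 0.17 ] [0.519 0.276 0.165] [0.541 0.292 0.175]
0.175 50 [0.524 0.278 0.181] [0.516 0.256 0.175] [0.539 0.293 0.185]
0.185 106 [0.527 0.271 0.19 ] [0.51  0.256 0.185] [0.547 0.298 0.195]
0.195 70 [0.524 0.273 0.2  ] [0.507 0.257 0.195] [0.548 0.308 0.205]
[0.51884294 0.32763452 0.0851747 ]
```

The depth cloud puts the open fingertips at z≈0.137 while the TCP reads 0.083. I'll close the fingers here to see how the tips move.

```bash
cat > tips.py <<'E'
from m import *
def tips(x,y,R=.085,zmin=.0,zmax=.3):
    P,im=cloud('scene');q=P[(np.hypot(P[...,0]-x,P[...,1]-y)<R)&(P[...,2]>zmin)&(P[...,2]<zmax)&(im.mean(2)<75)]
    return q
if __name__=='__main__':
    im,d,p=grab('scene');o=manip.get_obs();x,y,z=o['position'];print(o['position'].round(4),o['clock'],o['grip_width'])
    q=tips(x,y,zmin=z-.02)
    for a in np.arange(z-.02,z+.1,.01):
        t=q[(q[:,2]>=a)&(q[:,2]<a+.01)]
        if len(t)>3: print(round(a,3),len(t),np.median(t,0).round(3),t.min(0).round(3),t.max(0).round(3))
E
python3 -m crank '[[[5.8,0,0,0,0,0,0],[5.8,0,0,0,0,0,0],[5.8,0,0,0,0,0,0],[5.8,0,0,0,0,0,0],[5.8,0,0,0,0,0,0]]]'; python3 tips.py
python3 -m crank '[[[0,0,0,0,0,0,0],[0,0,0,0,0,0,0],[0,0,0,0,0,0,0],[0,0,0,0,0,0,0],[0,0,0,0,0,0,0],[0,0,0,0,0,0,0],[0,0,0,0,0,0,0]]]'; python3 tips.py
```

```text
clock: 4.45
position: [0.518, 0.3267, 0.0832]
ee_rot: [0.989, 0.146, 0.0, 0.0]
ft_force: [0.6, 0.4, 0.8]
grip_width: 0.679
grasp_force: 0.0
[0.518  0.3267 0.0832] 4.5 0.6788881820498482
0.123 23 [0.522 0.301 0.131] [0.498 0.289 0.127] [0.535 0.363 0.133]
0.133 69 [0.518 0.304 0.139] [0.496 0.287 0.134] [0.536 0.372 0.143]
0.143 78 [0.514 0.304 0.149] [0.496 0.286 0.143] [0.537 0.372 0.153]
0.153 72 [0.515 0.305 0.158] [0.496 0.287 0.153] [0.537 0.371 0.163]
0.163 86 [0.517 0.301 0.17 ] [0.49  0.272 0.163] [0.535 0.377 0.173]
0.173 224 [0.51  0.36  0.179] [0.485 0.267 0.173] [0.542 0.39  0.183]
clock: 5.38
position: [0.518, 0.3268, 0.0832]
ee_rot: [0.989, 0.146, -0.0, 0.0]
ft_force: [0.9, -0.3, -0.1]
grip_width: 0.002
grasp_force: 0.0
[0.518  0.3268 0.0832] 5.425 0.0006755727164927433
0.123 20 [0.509 0.331 0.131] [0.506 0.315 0.125] [0.52  0.342 0.133]
0.133 50 [0.509 0.339 0.139] [0.505 0.314 0.134] [0.52  0.344 0.143]
0.143 44 [0.509 0.337 0.149] [0.505 0.314 0.143] [0.519 0.344 0.153]
0.153 31 [0.508 0.336 0.157] [0.503 0.316 0.153] [0.515 0.342 0.162]
0.163 110 [0.507 0.327 0.17 ] [0.496 0.296 0.163] [0.524 0.362 0.173]
0.173 167 [0.509 0.332 0.177] [0.495 0.287 0.173] [0.537 0.371 0.183]
```

```bash
python3 - <<'E'
from m import *
P,im=cloud('scene'); save('near2',cv2.resize(im[190:340,100:260],(640,600),interpolation=2))
E
```

```text
(no output)
```

View pics/near2.png

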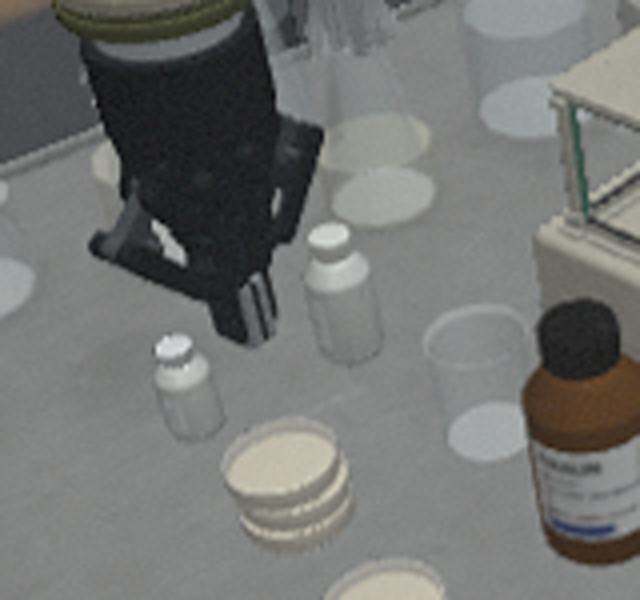

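The shut tips are at image (164,276), about 35 mm above the reported TCP. I'll open, descend partway and judge the height from the picture.

```bash
python3 -m crank '[[[8.5,0,0,0,0,0,0],[8.5,0,0,0,0,0,0],[8.5,0,0,0,0,0,0],[8.5,0,0,0,0,0,0],[8.5,0,0,0,0,0,0],[8.5,0,0,0,0,0,0],[8.5,0,0,0,0,0,0],[8.5,0,0,-2,0,0,0],[8.5,0,0,-2,0,0,0],[8.5,0,0,-2,0,0,0],[8.5,0,0,0,0,0,0]]]'; python3 tips.py;  python3 - <<'E'
from m import *
P,im=cloud('scene'); save('near3',cv2.resize(im[220:340,100:240],(700,600),interpolation=2))
E
```

```text
clock: 6.8
position: [0.5167, 0.3259, 0.0208]
ee_rot: [0.989, 0.146, -0.002, 0.001]
ft_force: [-0.4, 0.1, 0.9]
grip_width: 0.995
grasp_force: 0.0
[0.5174 0.3266 0.0222] 6.85 0.9979633576557839
0.072 36 [0.524 0.288 0.079] [0.492 0.283 0.074] [0.538 0.381 0.082]
0.082 65 [0.518 0.291 0.088] [0.492 0.273 0.082] [0.54  0.384 0.092]
0.092 68 [0.517 0.291 0.097] [0.491 0.274 0.092] [0.538 0.385 0.102]
0.102 62 [0.521 0.289 0.107] [0.491 0.274 0.102] [0.539 0.383 0.111]
0.112 96 [0.505 0.367 0.119] [0.484 0.253 0.112] [0.536 0.4   0.122]
```

View pics/near3.png

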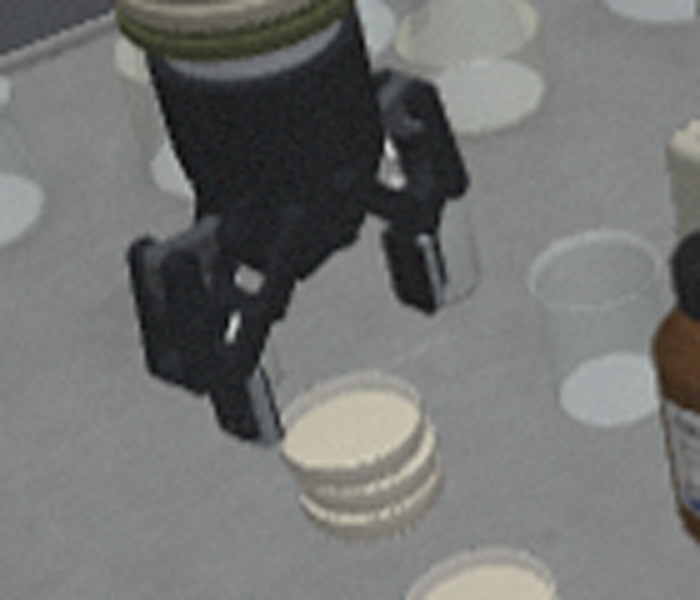

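```bash
python3 -m crank '[[[8.5,0,0,-1.5,0,0,0],[8.5,0,0,-1.5,0,0,0],[8.5,0,0,-1.5,0,0,0],[8.5,0,0,0,0,0,0]]]'; python3 tips.py|head -4
```

```text
clock: 7.35
position: [0.5171, 0.3262, -0.0234]
ee_rot: [0.989, 0.146, -0.001, 0.0]
ft_force: [0.4, -0.5, -0.4]
grip_width: 0.994
grasp_force: 0.0
[ 0.5176  0.3266 -0.0224] 7.4 0.9951623070633256
0.028 26 [0.525 0.289 0.034] [0.494 0.284 0.029] [0.538 0.377 0.037]
0.038 69 [0.518 0.291 0.043] [0.491 0.274 0.038] [0.539 0.384 0.047]
0.048 62 [0.506 0.367 0.053] [0.492 0.272 0.048] [0.538 0.384 0.057]
```

```bash
python3 -m crank '[[[8.5,0,0,-0.8,0,0,0],[5,0,0,0,0,0,0],[5,0,0,0,0,0,0],[5,0,0,0,0,0,0],[5,0,0,0,0,0,0],[5,0,0,0,0,0,0],[5,0,0,0,0,0,0]]]' 30; python3 tips.py|head -4;python3 -m crank '[[[5,0,0,2,0,0,0],[5,0,0,3,0,0,0],[5,0,0,0,0,0,0]]]' ; python3 - <<'E'
from m import *
im,d,p=grab('scene');P,im=cloud('scene'); save('near4',cv2.resize(im[200:340,100:240],(600,600),interpolation=2))
E
```

```text
clock: 8.28
position: [0.5182, 0.3269, -0.0295]
ee_rot: [0.989, 0.146, 0.0, -0.0]
ft_force: [0.4, 0.1, 3.6]
grip_width: 0.671
grasp_force: 32.1
[ 0.5182  0.3269 -0.0295] 8.325 0.6675248006741434
0.01 4 [0.5   0.359 0.018] [0.5   0.354 0.017] [0.503 0.365 0.02 ]
0.02 30 [0.502 0.366 0.026] [0.498 0.289 0.021] [0.523 0.371 0.03 ]
0.03 48 [0.504 0.363 0.036] [0.497 0.288 0.031] [0.524 0.372 0.04 ]
clock: 8.7
position: [0.5194, 0.328, 0.0236]
ee_rot: [0.989, 0.146, 0.002, -0.001]
ft_force: [0.5, -0.8, -0.8]
grip_width: 0.671
grasp_force: 32.2
```

View pics/near4.png

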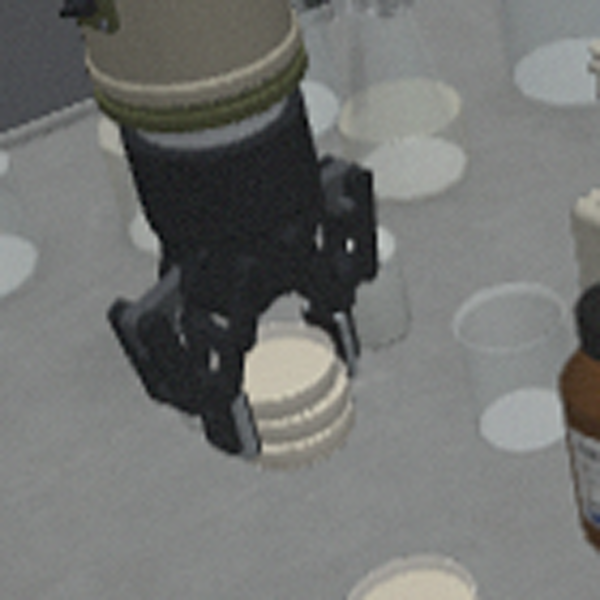

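```bash
python3 -m crank '[[[5,0,0,4.5,0,0,0],[5,0,0,4.5,0,0,0],[5,0,0,4.5,0,0,0],[5,0,0,4.5,0,0,0],[5,0.4,-4.4,0,0,0,0],[5,0.4,-5,0,0,0,0],[5,0.4,-5,0,0,0,0],[5,0.4,-5,0,0,0,0],[5,0.4,-5,0,0,0,0],[5,0.4,-5,0,0,0,0],[5,0.4,-5,0,0,0,0],[5,0.4,-5,0,0,0,0],[5,0.4,-5,0,0,0,0],[5,0.5,-5,0,0,0,0],[5,0,-5,0,0,0,0],[5,0,0,-4,0,0,0],[5,0,0,-4,0,0,0],[5,0,0,-4,0,0,0],[5,0,0,-4,0,0,0],[5,0,0,0,0,0,0]]]'; python3 - <<'E'
from m import *
im,d,p=grab('scene');im2,d2,p2=grab('top')
o=np.hstack([cv2.resize(im[130:270,270:430],(457,400)),cv2.resize(im2[140:280,350:470],(343,400))]);save('hold1',o)
E
```

```text
clock: 11.25
position: [0.5564, -0.2164, 0.0372]
ee_rot: [0.989, 0.146, -0.003, -0.002]
ft_force: [0.7, -0.5, 0.4]
grip_width: 0.677
grasp_force: 32.4
```

View pics/hold1.png

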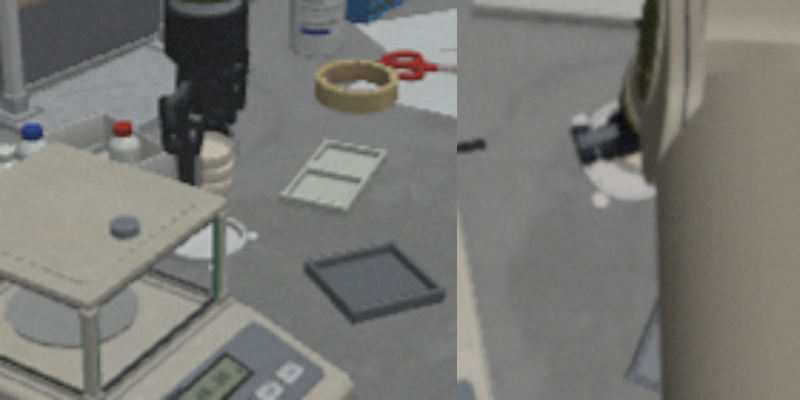

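The stack hangs over the holder: in the left crop the dishes are at (215,165) and the holder at (215,237). I'll lower it.

```bash
python3 -m crank '[[[5,0,0,-2,0,0,0],[5,0,0,-2,0,0,0],[5,0,0,-1.7,0,0,0],[5,0,0,0,0,0,0],[5,0,0,0,0,0,0]]]';python3 -m crank '[[[5,0,0,-0.5,0,0,0],[5,0,0,0,0,0,0],[5,0,0,0,0,0,0]]]';python3 -m crank '[[[5,0,0,-0.2,0,0,0],[5,0,0,0,0,0,0],[5,0,0,0,0,0,0]]]'
```

```text
clock: 11.98
position: [0.5594, -0.2172, -0.0164]
ee_rot: [0.989, 0.146, 0.0, 0.0]
ft_force: [-0.1, 0.8, -0.5]
grip_width: 0.673
grasp_force: 32.4
clock: 12.35
position: [0.5591, -0.2173, -0.0216]
ee_rot: [0.989, 0.146, 0.0, 0.0]
ft_force: [-0.6, 0.1, 0.9]
grip_width: 0.669
grasp_force: 32.4
clock: 12.72
position: [0.559, -0.2173, -0.0237]
ee_rot: [0.989, 0.146, 0.0, 0.0]
ft_force: [-0.4, 0.2, -1.6]
grip_width: 0.668
grasp_force: 32.4
```

```bash
python3 -m crank '[[[5,0,0,-0.2,0,0,0],[5,0,0,0,0,0,0],[5,0,0,0,0,0,0]]]' | grep -E 'pos|force';python3 -m crank '[[[5,0,0,-0.1,0,0,0],[5,0,0,0,0,0,0],[5,0,0,0,0,0,0]]]' | grep -E 'pos|force'
```

```text
position: [0.5592, -0.2173, -0.0255]
ft_force: [-0.4, 0.1, 4.5]
grasp_force: 32.5
position: [0.5592, -0.2173, -0.0255]
ft_force: [-6.0, 1.3, 14.9]
grasp_force: 33.9
```

```bash
python3 -m crank '[[[5,0,0,0.1,0,0,0],[6.4,0,0,0,0,0,0],[6.4,0,0,0,0,0,0],[8.5,0,0,0,0,0,0],[8.5,0,0,0,0,0,0],[8.5,0,0,0,0,0,0],[8.5,0,0,3,0,0,0],[8.5,0,0,4,0,0,0],[8.5,0,0,5,0,0,0],[8.5,0,0,5.5,0,0,0],[8.5,0,0,5,0,0,0],[8.5,-1,5,0,0,0,0],[8.5,-1,5,0,0,0,0],[8.5,-1,5,0,0,0,0],[8.5,-2,5,0,0,0,0],[8.5,-2,5,0,0,0,0],[8.5,0,5,0,0,0,0],[8.5,0,0,0,0,0,0]]]'; cat > st.py <<'E'
from m import *
# cream stack over the holder: measure top disc
for n in('top','scene'):
    grab(n);P,im=cloud(n)
    a=im.astype(int);cream=(a[...,0]-a[...,2]>12)&(a[...,0]>120)
    g=(np.hypot(P[...,0]-.559,P[...,1]+.217)<.06)&(P[...,2]>.015)&(P[...,2]<.12)
    q=P[g]
    if len(q)<20: print(n,'none');continue
    h=np.percentile(q[:,2],95);t=q[q[:,2]>h-.006];r=cv2.minAreaRect((t[:,:2]*1000).astype(np.float32))
    print(n,len(q),'h',h.round(4),'mid',((t.max(0)+t.min(0))/2).round(4),'ext',np.ptp(t,0).round(3),'std z',t[:,2].std().round(4))
E
python3 st.py; python3 - <<'E'
from m import *
p=eyes.camera_params('top');im=np.load('top.npz')['im'];save('hold2',cv2.resize(im[150:230,370:460],(675,600),interpolation=2))
E
```

```text
clock: 15.72
position: [0.4883, 0.087, 0.1998]
ee_rot: [0.989, 0.15, 0.001, -0.0]
ft_force: [1.4, -0.3, 0.2]
grip_width: 0.994
grasp_force: 0.0
top 581 h 0.0524 mid [ 0.5586 -0.2143  0.0513] ext [0.059 0.056 0.01 ] std z 0.0019
scene 86 h 0.0495 mid [ 0.5572 -0.231   0.0478] ext [0.045 0.018 0.007] std z 0.0017
```

View pics/hold2.png

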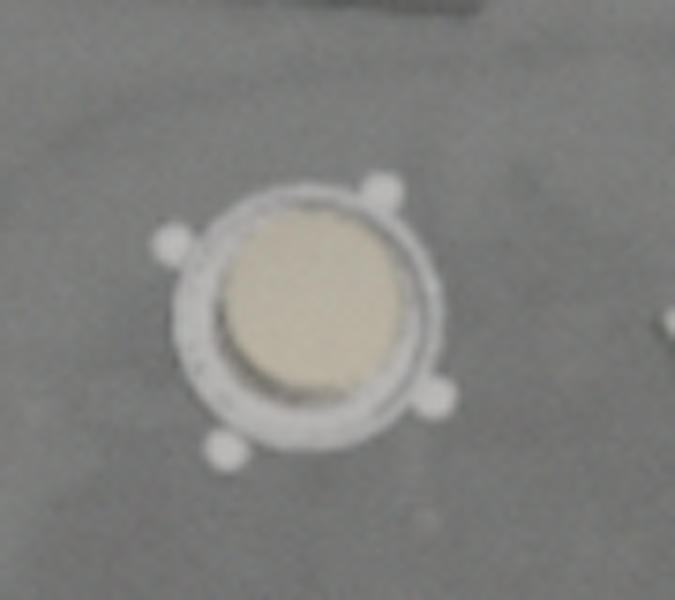

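The three-dish stack sits flat inside the holder: its disc is at crop (313,303) and the ring at (308,316), with top height up 4 mm as expected. Now the two-dish stack.

```bash
python3 -m crank '[[[8.5,-1.4,4.2,0,0,0,0],[8.5,-1.4,4.2,0,0,0,0],[8.5,-1.4,4.2,0,0,0,0],[8.5,-1.4,4.2,0,0,0,0],[8.5,-1.4,4.2,0,0,0,0],[8.5,-1.3,4.2,0,0,0,0],[8.5,0,0,-4.5,0,0,0],[8.5,0,0,-4.5,0,0,0],[8.5,0,0,-4.5,0,0,0],[8.5,0,0,-4.5,0,0,0],[8.5,0,0,-3,0,0,0],[8.5,0,0,0,0,0,0],[8.5,0,0,0,0,0,0]]]'; python3 tips.py|head -5;python3 - <<'E'
from m import *
P,im=cloud('scene'); save('near5',cv2.resize(im[260:380,130:270],(700,600),interpolation=2))
E
```

```text
clock: 17.45
position: [0.407, 0.3348, -0.0097]
ee_rot: [0.989, 0.146, 0.001, -0.0]
ft_force: [0.3, 0.5, 1.0]
grip_width: 0.997
grasp_force: 0.0
[ 0.4072  0.3351 -0.0093] 17.5 0.9934252204055525
0.011 5 [0.399 0.251 0.02 ] [0.395 0.251 0.016] [0.404 0.252 0.02 ]
0.021 12 [0.332 0.308 0.029] [0.324 0.251 0.022] [0.426 0.359 0.031]
0.031 5 [0.329 0.316 0.031] [0.326 0.3   0.031] [0.332 0.32  0.032]
0.041 26 [0.414 0.296 0.047] [0.383 0.293 0.043] [0.43  0.383 0.051]
```

View pics/near5.png

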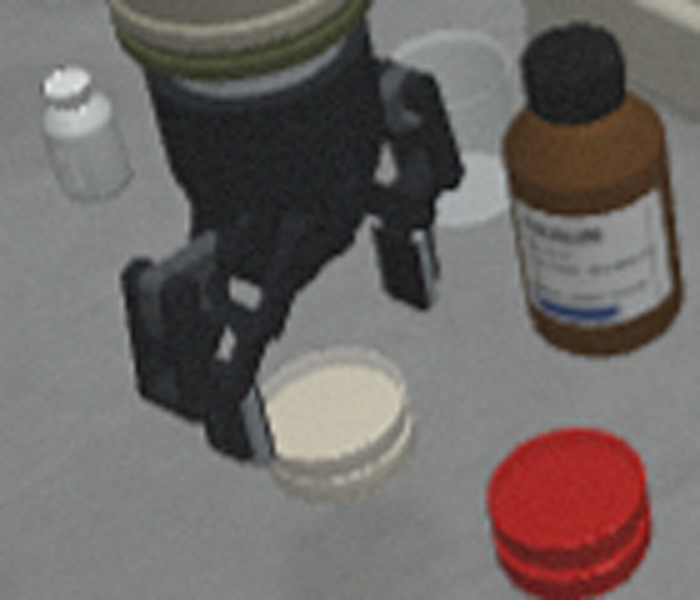

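```bash
python3 -m crank '[[[8.5,0,0.4,0,0,0,0],[8.5,0,0,-1.3,0,0,0],[8.5,0,0,-1.3,0,0,0],[8.5,0,0,0,0,0,0],[5,0,0,0,0,0,0],[5,0,0,0,0,0,0],[5,0,0,0,0,0,0],[5,0,0,0,0,0,0],[5,0,0,0,0,0,0],[5,0,0,0,0,0,0]]]' 30; python3 -m crank '[[[5,0,0,2,0,0,0],[5,0,0,4,0,0,0],[5,0,0,0,0,0,0],[5,0,0,0,0,0,0]]]' ; python3 - <<'E'
from m import *
im,d,p=grab('scene');P,im=cloud('scene'); save('near6',cv2.resize(im[240:360,130:270],(700,600),interpolation=2))
E
```

```text
clock: 18.75
position: [0.4063, 0.3391, -0.0363]
ee_rot: [0.989, 0.146, 0.0, -0.0]
ft_force: [-1.5, -0.7, 5.4]
grip_width: 0.669
grasp_force: 32.2
clock: 19.25
position: [0.4062, 0.3385, 0.0236]
ee_rot: [0.989, 0.146, 0.0, 0.0]
ft_force: [0.9, -0.2, -0.2]
grip_width: 0.669
grasp_force: 32.2
```

View pics/near6.png

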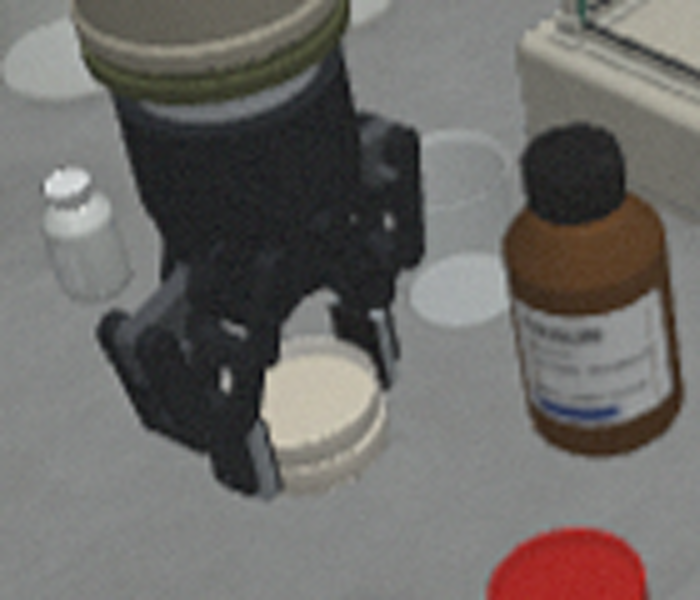

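```bash
python3 -m crank '[[[5,0,0,4.4,0,0,0],[5,0,0,4.4,0,0,0],[5,0,0,4.4,0,0,0],[5,0,0,4.3,0,0,0],[5,1.4,-5,0,0,0,0],[5,1.4,-5,0,0,0,0],[5,1.4,-5,0,0,0,0],[5,1.4,-5,0,0,0,0],[5,1.4,-5,0,0,0,0],[5,1.4,-5,0,0,0,0],[5,1.4,-5,0,0,0,0],[5,1.4,-5,0,0,0,0],[5,1.4,-5,0,0,0,0],[5,1.4,-5,0,0,0,0],[5,1.3,-5.6,0,0,0,0],[5,0,0,-5,0,0,0],[5,0,0,-5,0,0,0],[5,0,0,-4,0,0,0],[5,0,0,0,0,0,0],[5,0,0,0,0,0,0]]]'
```

```text
clock: 21.8
position: [0.5598, -0.2172, 0.0596]
ee_rot: [0.989, 0.146, 0.001, 0.0]
ft_force: [-0.6, 0.1, 0.3]
grip_width: 0.669
grasp_force: 32.4
```

```bash
python3 -m crank '[[[5,0,0,-2,0,0,0],[5,0,0,-2,0,0,0],[5,0,0,-0.4,0,0,0],[5,0,0,0,0,0,0],[5,0,0,0,0,0,0]]]'| grep -E 'pos|force';python3 -m crank '[[[5,0,0,-0.2,0,0,0],[5,0,0,0,0,0,0],[5,0,0,0,0,0,0]]]'| grep -E 'pos|ft'
```

```text
position: [0.5594, -0.2173, 0.0146]
ft_force: [-0.2, -0.8, 0.5]
grasp_force: 32.4
position: [0.5592, -0.2173, 0.0124]
ft_force: [-0.1, -1.1, 1.7]
```

```bash
python3 -m crank '[[[5,0,0,-0.1,0,0,0],[5,0,0,0,0,0,0],[5,0,0,0,0,0,0]]]'| grep -E 'pos|ft'; python3 - <<'E'
from m import *
grab('scene');P,im=cloud('scene');a=im.astype(int)
c=(a[...,0]-a[...,2]>14)&(a[...,0]>110)&(np.hypot(P[...,0]-.559,P[...,1]+.217)<.06)&(P[...,2]>.0)&(P[...,2]<.12)
for z in np.arange(.005,.09,.006):
    q=P[c&(P[...,2]>z)&(P[...,2]<=z+.006)]
    if len(q)>3: print(z.round(3),len(q),q.min(0)[:2].round(3),q.max(0)[:2].round(3))
E
```

```text
position: [0.5594, -0.2174, 0.0124]
ft_force: [-4.0, 0.8, 10.6]
0.017 10 [ 0.531 -0.202] [ 0.552 -0.189]
0.029 5 [ 0.53  -0.225] [ 0.534 -0.198]
0.071 10 [ 0.532 -0.229] [ 0.556 -0.199]
0.077 54 [ 0.53  -0.225] [ 0.564 -0.196]
```

```bash
python3 -m crank '[[[5,0,0,0.1,0,0,0],[6.2,0,0,0,0,0,0],[6.2,0,0,0,0,0,0],[6.2,0,0,0,0,0,0],[8.5,0,0,0,0,0,0],[8.5,0,0,0,0,0,0],[8.5,0,0,0,0,0,0],[8.5,0,0,2,0,0,0],[8.5,0,0,4,0,0,0],[8.5,0,0,4.5,0,0,0],[8.5,0,0,4.5,0,0,0],[8.5,0,0,4.5,0,0,0],[8.5,0.7,5,0,0,0,0],[8.5,0.7,5,0,0,0,0],[8.5,0.7,5,0,0,0,0],[8.5,0.7,5,0,0,0,0],[8.5,0.7,5,0,0,0,0],[8.5,0.7,5,0,0,0,0],[8.5,0.7,5,0,0,0,0],[8.5,0,0,0,0,0,0]]]'; cat > al.py <<'E'
from m import *
grab('top');grab('scene')
P,im=cloud('scene');a=im.astype(int)
for n in ('top','scene'):
    P,im=cloud(n)
    g=(np.hypot(P[...,0]-.559,P[...,1]+.217)<.07)&(P[...,2]>.016)&(P[...,2]<.12)
    for lo,hi in((.016,.048),(.052,.072),(.072,.09)):
        q=P[g&(P[...,2]>lo)&(P[...,2]<=hi)]
        if len(q)>5: print(n,lo,len(q),'min',np.percentile(q,2,0).round(4),'max',np.percentile(q,98,0).round(4))
E
python3 al.py
```

```text
clock: 25.72
position: [0.607, 0.1386, 0.2089]
ee_rot: [0.989, 0.15, 0.001, -0.001]
ft_force: [-1.1, -0.4, -0.6]
grip_width: 0.993
grasp_force: 0.0
top 0.016 71 min [ 0.5226 -0.2567  0.0161] max [ 0.575  -0.1871  0.0475]
top 0.052 24 min [ 0.5289 -0.2305  0.0527] max [ 0.5646 -0.1862  0.0718]
top 0.072 537 min [ 0.5311 -0.2401  0.0738] max [ 0.5848 -0.189   0.0834]
scene 0.016 68 min [ 0.5319 -0.235   0.0162] max [ 0.5511 -0.185   0.0457]
scene 0.052 15 min [ 0.5307 -0.2299  0.0555] max [ 0.5386 -0.2069  0.0716]
scene 0.072 174 min [ 0.531  -0.2363  0.0747] max [ 0.5844 -0.1911  0.081 ]
```

```bash
python3 -m crank '[[[8.5,0.8,4.8,0,0,0,0],[8.5,0.8,4.8,0,0,0,0],[8.5,0,0,-4,0,0,0],[8.5,0,0,0,0,0,0],[8.5,0,0,0,0,0,0]]]'; python3 - <<'E'
from workcell import manip;print(manip.get_obs()['joint_pos'].round(2))
E
```

```text
clock: 26.45
position: [0.625, 0.227, 0.1689]
ee_rot: [0.989, 0.145, 0.001, 0.0]
ft_force: [0.0, 0.5, 0.1]
grip_width: 0.998
grasp_force: 0.0
[ 0.13  0.55 -0.81  1.34  0.4   1.41 -1.94]
```

```bash
python3 -m crank '[[[8.5,-0.1,0.3,-4,0,0,0],[8.5,0,0,-4,0,0,0],[8.5,0,0,-4,0,0,0],[8.5,0,0,-4,0,0,0],[8.5,0,0,0,0,0,0],[8.5,0,0,0,0,0,0]]]'; python3 tips.py|head -5; python3 - <<'E'
from m import *
P,im=cloud('scene');a=im.astype(int)
q=P[(np.hypot(P[...,0]-.6235,P[...,1]-.2295)<.035)&(P[...,2]>.01)&(P[...,2]<.1)&(im.mean(2)>125)];print(len(q),np.percentile(q,3,0).round(3),np.percentile(q,97,0).round(3))
E
```

```text
clock: 27.2
position: [0.6246, 0.2319, 0.0101]
ee_rot: [0.989, 0.146, 0.002, -0.0]
ft_force: [0.3, 0.7, 1.0]
grip_width: 0.996
grasp_force: 0.0
[0.6248 0.2321 0.0103] 27.25 0.9978207683798986
0.06 25 [0.63  0.194 0.067] [0.599 0.188 0.063] [0.643 0.286 0.07 ]
0.07 50 [0.628 0.196 0.076] [0.6  0.18 0.07] [0.646 0.289 0.08 ]
0.08 61 [0.612 0.273 0.086] [0.597 0.18  0.081] [0.644 0.29  0.09 ]
0.09 49 [0.627 0.196 0.094] [0.599 0.181 0.09 ] [0.646 0.29  0.1  ]
348 [0.605 0.221 0.018] [0.63  0.251 0.083]
```

Fingers mid y ≈0.235 straddle the bottle at ≈0.233. I'll descend and grip.

```bash
python3 -m crank '[[[8.5,-0.1,0,-1.5,0,0,0],[8.5,0,0,-1.5,0,0,0],[8.5,0,0,0,0,0,0],[3,0,0,0,0,0,0],[3,0,0,0,0,0,0],[3,0,0,0,0,0,0],[3,0,0,0,0,0,0],[3,0,0,0,0,0,0],[3,0,0,0,0,0,0],[3,0,0,0,0,0,0],[3,0,0,0,0,0,0]]]' 35; python3 -m crank '[[[3,0,0,2,0,0,0],[3,0,0,4,0,0,0],[3,0,0,0,0,0,0]]]';python3 - <<'E'
from m import *
grab('scene');P,im=cloud('scene')
q=P[(np.hypot(P[...,0]-.6235,P[...,1]-.2295)<.035)&(P[...,2]>.01)&(P[...,2]<.16)&(im.mean(2)>125)];print(len(q),np.percentile(q,3,0).round(3),np.percentile(q,97,0).round(3))
E
```

```text
clock: 28.62
position: [0.6223, 0.232, -0.0223]
ee_rot: [0.989, 0.146, 0.0, -0.0]
ft_force: [-1.3, -0.1, 5.5]
grip_width: 0.431
grasp_force: 35.2
clock: 29.0
position: [0.624, 0.2329, 0.0416]
ee_rot: [0.989, 0.146, 0.003, -0.001]
ft_force: [1.0, 1.2, -1.0]
grip_width: 0.433
grasp_force: 35.2
236 [0.605 0.223 0.084] [0.619 0.246 0.146]
```

```bash
python3 -m crank '[[[3,0,0,4.5,0,0,0],[3,0,0,4.5,0,0,0],[3,0,0,4.5,0,0,0],[3,0,0,4.5,0,0,0],[3,-0.7,-5,0,0,0,0],[3,-0.7,-5,0,0,0,0],[3,-0.7,-5,0,0,0,0],[3,-0.7,-5,0,0,0,0],[3,-0.7,-5,0,0,0,0],[3,-0.7,-5,0,0,0,0],[3,-0.7,-5,0,0,0,0],[3,-0.7,-5,0,0,0,0],[3,-0.7,-5,0,0,0,0],[3,-0.7,-5,0,0,0,0],[3,-0.7,-5,0,0,0,0],[3,-1,-5.8,0,0,0,0],[3,0,0,-5.5,0,0,0],[3,0,0,-5.5,0,0,0],[3,0,0,-5,0,0,0],[3,0,0,0,0,0,0]]]'; python3 -m crank '[[[3,0,0,0,0,0,0],[3,0,0,0,0,0,0]]]' | grep -E 'pos';python3 - <<'E'
from m import *
im,d,p=grab('scene');save('cad1',cv2.resize(im[110:220,330:450],(654,600),interpolation=2))
E
```

```text
clock: 31.55
position: [0.5319, -0.3747, 0.053]
ee_rot: [0.989, 0.146, -0.003, -0.003]
ft_force: [0.6, -0.7, -0.2]
grip_width: 0.435
grasp_force: 35.3
position: [0.5364, -0.377, 0.06]
```

View pics/cad1.png

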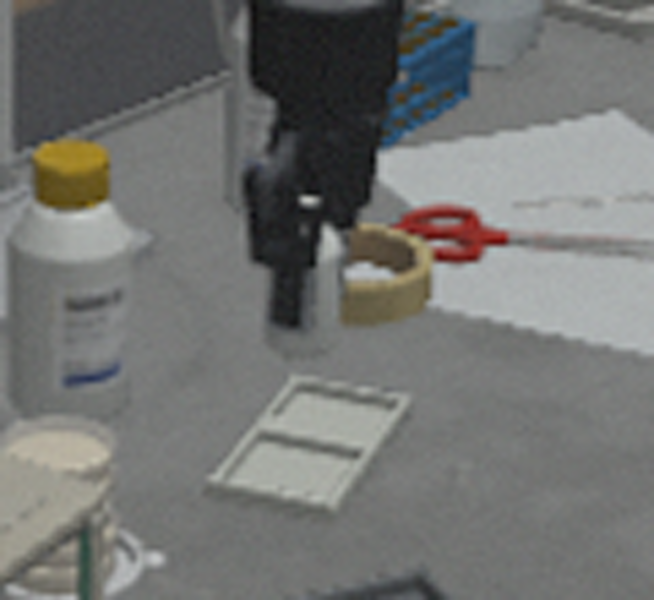

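```bash
python3 - <<'E'
from m import *
p=eyes.camera_params('scene');f=lambda u,v,z:world(p,330+u/5.45,110+v/5.4545,z)[:2]*1000
C=[f(*c,.012) for c in((293,376),(411,397),(336,508),(210,482))];print(np.round(C,1).tolist(),'ctr',np.mean(C,0).round(1))
e=(C[0]-C[3]+C[1]-C[2])/2;print('long',np.hypot(*e),np.degrees(np.arctan2(e[1],e[0])))
print('bottle base front',f(297,353,.078).round(1),'sides',f(268,340,.078).round(1),f(335,345,.078).round(1))
E
```

```text
[[599.3, -448.8], [535.2, -474.3], [486.8, -348.6], [552.3, -324.0]] ctr [ 543.4 -398.9]
long 134.01955088402926 -69.13589479539026
bottle base front [ 534.2 -368.4] sides [ 555.  -369.6] [ 525.8 -389.2]
```

```bash
python3 -m crank '[[[3,-0.1,0.3,-2,0,0,0],[3,0,0,-2,0,0,0],[3,0,0,-1.7,0,0,0],[3,0,0,0,0,0,0],[3,0,0,0,0,0,0]]]' |grep -E 'pos|ft'; python3 - <<'E'
from m import *
im,d,p=grab('scene');save('cad2',cv2.resize(im[130:220,345:435],(600,600),interpolation=2))
E
```

```text
position: [0.5343, -0.3733, 0.0005]
ft_force: [0.6, -0.2, 0.5]
```

View pics/cad2.png

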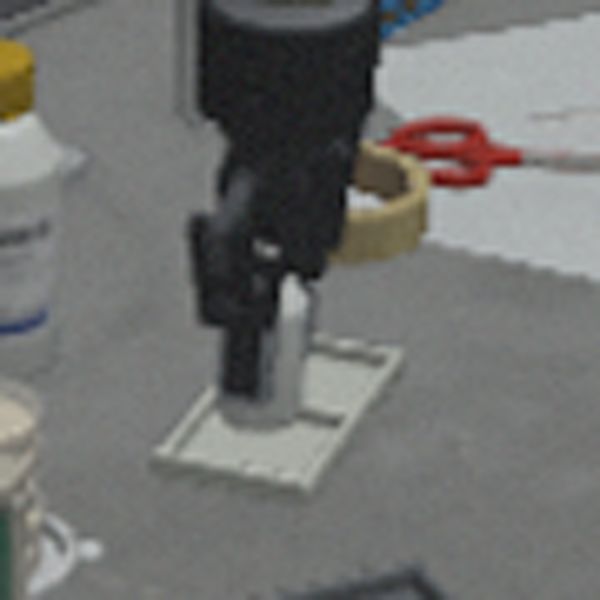

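The bottle base is just above the wide (near) bay: its front is at crop (262,428), and the bay's near edge is at (235,470). I'll quantify that.

```bash
python3 - <<'E'
from m import *
p=eyes.camera_params('scene');f=lambda u,v,z:world(p,345+u/6.667,130+v/6.667,z)[:2]*1000
d=np.array([.61,-.79])
for z in(.02,.024): print(z,(f(262,429,z)+19*d).round(1), ((f(221,410,z)+f(303,415,z))/2).round(1))
C=[f(*c,.012) for c in((405,347),(310,490),(153,460))];print(np.round(C,1).tolist(),((C[0]+C[2])/2).round(1))
E
```

```text
0.02 [ 537.5 -377.5] [ 535.5 -373.9]
0.024 [ 533.  -371.7] [ 530.9 -368.1]
[[537.5, -478.9], [485.8, -346.7], [551.0, -320.1]] [ 544.3 -399.5]
```

```bash
python3 -m crank '[[[3,-0.1,0.2,-1.3,0,0,0],[3,0,0,0,0,0,0],[3,0,0,-0.3,0,0,0],[3,0,0,0,0,0,0],[3,0,0,0,0,0,0]]]' |grep -E 'pos|ft';python3 -m crank '[[[3,0,0,-0.2,0,0,0],[3,0,0,0,0,0,0],[3,0,0,0,0,0,0]]]' |grep -E 'pos|ft'
```

```text
position: [0.5331, -0.3713, -0.0156]
ft_force: [0.2, -0.2, 0.3]
position: [0.533, -0.3712, -0.0178]
ft_force: [-0.2, -0.0, -0.6]
```

```bash
python3 -m crank '[[[3,0,0,-0.1,0,0,0],[3,0,0,0,0,0,0],[3,0,0,0,0,0,0]]]' |grep -E 'pos|ft';python3 -m crank '[[[3,0,0,-0.1,0,0,0],[3,0,0,0,0,0,0],[3,0,0,0,0,0,0]]]' |grep -E 'pos|ft'
```

```text
position: [0.5332, -0.3713, -0.0183]
ft_force: [-1.5, 0.7, 5.0]
position: [0.5333, -0.3714, -0.0184]
ft_force: [-5.2, 2.6, 14.0]
```

```bash
python3 -m crank '[[[3,0,0,0.15,0,0,0],[4.5,0,0,0,0,0,0],[4.5,0,0,0,0,0,0],[6.5,0,0,0,0,0,0],[6.5,0,0,0,0,0,0],[6.5,0,0,0,0,0,0],[6.5,0,0,2,0,0,0],[6.5,0,0,4,0,0,0],[6.5,0,0,5,0,0,0],[6.5,0,0,5.5,0,0,0],[6.5,0,0,5.5,0,0,0],[8.5,0.6,5,0,0,0,10],[8.5,0.6,5,0,0,0,10],[8.5,0.6,5,0,0,0,10],[8.5,0.6,5,0,0,0,10],[8.5,0.6,5,0,0,0,10],[8.5,0.6,5,0,0,0,10],[8.5,0.6,5,0,0,0,10],[8.5,0.6,5,0,0,0,10],[8.5,0.6,5,0,0,0,10]]]';python3 -m crank '[[[8.5,0.7,5,0,0,0,0],[8.5,0.7,5,0,0,0,0],[8.5,0.7,5,0,0,0,0],[8.5,0.7,5,0,0,0,0],[8.5,0.7,5,0,0,0,0],[8.5,0,0,-4,0,0,0],[8.5,0,0,-4,0,0,0],[8.5,0,0,0,0,0,0],[8.5,0,0,0,0,0,0],[8.5,0,0,0,0,0,0]]]'; cat > bc.py <<'E'
from m import *
import sys
x,y,R=map(float,sys.argv[1:4])
for n in('top','scene'):
    grab(n);P,im=cloud(n);q=P[(np.hypot(P[...,0]-x,P[...,1]-y)<R)&(P[...,2]>.02)&(P[...,2]<.25)]
    if len(q)<5: print(n,'none');continue
    h=np.percentile(q[:,2],97);t=q[q[:,2]>h-.007];print(n,len(q),'h',h.round(3),'cap mid',((t.min(0)+t.max(0))/2).round(3),'all',q.min(0).round(3),q.max(0).round(3))
E
python3 bc.py .533 -.371 .035; python3 -c "
from workcell import manip;print(manip.get_obs()['joint_pos'].round(2))"
```

```text
clock: 36.78
position: [0.5872, 0.0802, 0.2034]
ee_rot: [0.594, 0.805, 0.0, 0.001]
ft_force: [0.1, -0.1, 0.7]
grip_width: 0.995
grasp_force: 0.0
clock: 38.02
position: [0.6228, 0.3293, 0.1243]
ee_rot: [0.596, 0.803, 0.001, 0.001]
ft_force: [-0.5, 0.3, 0.3]
grip_width: 0.993
grasp_force: 0.0
top 294 h 0.088 cap mid [ 0.534 -0.373  0.087] all [ 0.515 -0.389  0.02 ] [ 0.551 -0.351  0.092]
scene 284 h 0.086 cap mid [ 0.534 -0.366  0.084] all [ 0.513 -0.383  0.02 ] [ 0.551 -0.345  0.088]
[ 0.03  0.74 -0.96  1.27  0.59  1.42 -0.59]
```

```bash
python3 -m crank '[[[8.5,0.2,0,-4,0,0,0],[8.5,0,0,-4,0,0,0],[8.5,0,0,-4,0,0,0],[8.5,0,0,-2.8,0,0,0],[8.5,0,0,0,0,0,0],[8.5,0,0,0,0,0,0],[2.4,0,0,0,0,0,0],[2.4,0,0,0,0,0,0],[2.4,0,0,0,0,0,0],[2.4,0,0,0,0,0,0],[2.4,0,0,0,0,0,0],[2.4,0,0,0,0,0,0],[2.4,0,0,0,0,0,0],[2.4,0,0,0,0,0,0],[2.4,0,0,0,0,0,0]]]' 35; python3 -m crank '[[[2.4,0,0,2,0,0,0],[2.4,0,0,4,0,0,0],[2.4,0,0,0,0,0,0]]]';python3 - <<'E'
from m import *
grab('scene');P,im=cloud('scene')
q=P[(np.hypot(P[...,0]-.625,P[...,1]-.33)<.03)&(P[...,2]>.01)&(P[...,2]<.16)&(im.mean(2)>125)];print(len(q),np.percentile(q,3,0).round(3),np.percentile(q,97,0).round(3))
E
```

```text
clock: 40.0
position: [0.6243, 0.3289, -0.0256]
ee_rot: [0.596, 0.803, 0.0, 0.0]
ft_force: [-1.2, -1.6, 5.5]
grip_width: 0.345
grasp_force: 34.6
clock: 40.38
position: [0.6256, 0.3305, 0.0384]
ee_rot: [0.596, 0.803, 0.003, 0.001]
ft_force: [0.1, 0.3, -0.3]
grip_width: 0.339
grasp_force: 34.8
98 [0.61  0.336 0.074] [0.627 0.346 0.124]
```

```bash
python3 -m crank '[[[2.4,0,0,4.5,0,0,0],[2.4,0,0,4.5,0,0,0],[2.4,0,0,4.5,0,0,0],[2.4,0,0,4.5,0,0,0],[2.4,-0.4,-5,0,0,0,0],[2.4,-0.4,-5,0,0,0,0],[2.4,-0.4,-5,0,0,0,0],[2.4,-0.4,-5,0,0,0,0],[2.4,-0.4,-5,0,0,0,0],[2.4,-0.4,-5,0,0,0,0],[2.4,-0.4,-5,0,0,0,0],[2.4,-0.4,-5,0,0,0,0],[2.4,-0.4,-5,0,0,0,0],[2.4,-0.4,-5,0,0,0,0],[2.4,-0.5,-5,0,0,0,0],[2.4,-0.5,-5,0,0,0,0],[2.4,-0.5,-5,0,0,0,0],[2.4,-0.5,-5,0,0,0,0],[2.4,-0.5,-5,0,0,0,0],[2.4,0,-2.1,0,0,0,0]]]'|grep -E 'pos|ft';python3 -m crank '[[[2.4,0,0,-5,0,0,0],[2.4,0,0,-5,0,0,0],[2.4,0,0,-5,0,0,0],[2.4,0,0,-5,0,0,0],[2.4,0,0,0,0,0,0],[2.4,0,0,0,0,0,0]]]'
```

```text
position: [0.557, -0.446, 0.2123]
ft_force: [0.9, 0.5, -1.4]
clock: 43.68
position: [0.56, -0.4425, 0.0158]
ee_rot: [0.596, 0.803, 0.0, 0.001]
ft_force: [0.7, 0.3, -0.7]
grip_width: 0.341
grasp_force: 34.9
```

```bash
python3 -m crank '[[[2.4,0,0,-1.8,0,0,0],[2.4,0,0,0,0,0,0],[2.4,0,0,0,0,0,0]]]'|grep -E 'pos|ft'; python3 - <<'E'
from m import *
im,d,p=grab('scene');im2,d2,_=grab('top')
save('cad3',np.hstack([cv2.resize(im[140:215,350:435],(453,400),interpolation=2),cv2.resize(im2[160:235,445:510],(347,400),interpolation=2)]))
E
```

```text
position: [0.5592, -0.4424, -0.0038]
ft_force: [-0.1, 0.2, -1.0]
```

View pics/cad3.png

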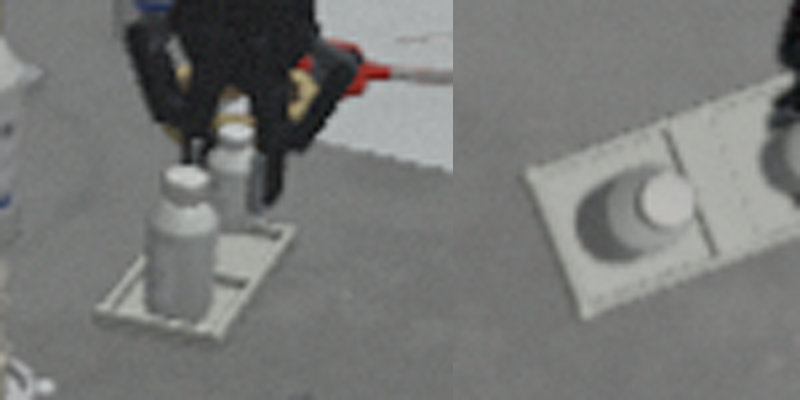

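```bash
python3 - <<'E'
from m import *
p=eyes.camera_params('top');K=np.array([[p['fx'],0,p['cx']],[0,p['fy'],p['cy']],[0,0,1]]);T=np.linalg.inv(p['world_from_camera'])
pr=lambda X:cv2.projectPoints(np.array(X,float),cv2.Rodrigues(T[:3,:3])[0],T[:3,3],K,np.array(p['dist']))[0].reshape(-1,2)
g=cv2.cvtColor(cv2.imread('pics/top0.png'),cv2.COLOR_BGR2GRAY).astype(np.float32)
a=np.radians(20.7);c=np.array([.546,-.4065]);ex=np.array([np.cos(a),np.sin(a)]);ey=np.array([-np.sin(a),np.cos(a)])
def prof(e1,e2,half,rng):
    out=[]
    for s in rng:
        X=[[*(c+e1*s+e2*t),.012] for t in np.linspace(-half,half,21)];uv=pr(X).astype(np.float32)
        out.append(cv2.remap(g,uv[:,0].reshape(1,-1),uv[:,1].reshape(1,-1),1).mean())
    return np.array(out)
r=np.arange(-.078,.0781,.002);v=prof(ey,ex,.022,r);print('y',[(int(round(s*1000)),int(k)) for s,k in zip(r,v)])
r=np.arange(-.044,.0441,.002);v=prof(ex,ey,.045,r);print('x',[(int(round(s*1000)),int(k)) for s,k in zip(r,v)])
E
```

```text
y [(-78, 124), (-76, 123), (-74, 123), (-72, 124), (-70, 125), (-68, 130), (-66, 146), (-64, 147), (-62, 128), (-60, 129), (-58, 152), (-56, 166), (-54, 168), (-52, 169), (-50, 169), (-48, 169), (-46, 169), (-44, 169), (-42, 169), (-40, 169), (-38, 169), (-36, 170), (-34, 170), (-32, 170), (-30, 170), (-28, 170), (-26, 170), (-24, 170), (-22, 169), (-20, 167), (-18, 165), (-16, 167), (-14, 168), (-12, 169), (-10, 169), (-8, 170), (-6, 170), (-4, 171), (-2, 169), (0, 158), (2, 129), (4, 128), (6, 158), (8, 169), (10, 171), (12, 171), (14, 171), (16, 171), (18, 171), (20, 171), (22, 171), (24, 171), (26, 171), (28, 171), (30, 171), (32, 171), (34, 171), (36, 171), (38, 171), (40, 171), (42, 171), (44, 172), (46, 171), (48, 172), (50, 171), (52, 172), (54, 171), (56, 171), (58, 171), (60, 170), (62, 165), (64, 158), (66, 136), (68, 108), (70, 104), (72, 111), (74, 114), (76, 114), (78, 114)]
x [(-44, 118), (-42, 118), (-40, 117), (-38, 117), (-36, 118), (-34, 129), (-32, 148), (-30, 157), (-28, 157), (-26, 163), (-24, 168), (-22, 168), (-20, 168), (-18, 168), (-16, 168), (-14, 168), (-12, 168), (-10, 168), (-8, 168), (-6, 168), (-4, 168), (-2, 168), (0, 168), (2, 168), (4, 167), (6, 167), (8, 168), (10, 168), (12, 168), (14, 168), (16, 167), (18, 167), (20, 167), (22, 167), (24, 167), (26, 167), (28, 166), (30, 162), (32, 159), (34, 158), (36, 144), (38, 125), (40, 122), (42, 122), (44, 122)]
```

```bash
python3 -m crank '[[[2.4,0.1,0,-1.3,0,0,0],[2.4,0,0,0,0,0,0],[2.4,0,0,-0.2,0,0,0],[2.4,0,0,0,0,0,0],[2.4,0,0,0,0,0,0]]]' |grep -E 'pos|ft';python3 -m crank '[[[2.4,0,0,-0.2,0,0,0],[2.4,0,0,0,0,0,0],[2.4,0,0,0,0,0,0]]]' |grep -E 'pos|ft'
```

```text
position: [0.5601, -0.4423, -0.0191]
ft_force: [-0.9, -0.2, -1.5]
position: [0.56, -0.4422, -0.0213]
ft_force: [0.6, -0.4, -1.0]
```

```bash
python3 -m crank '[[[2.4,0,0,-0.1,0,0,0],[2.4,0,0,0,0,0,0],[2.4,0,0,0,0,0,0]]]' |grep -E 'pos|ft';python3 -m crank '[[[2.4,0,0,-0.1,0,0,0],[2.4,0,0,0,0,0,0],[2.4,0,0,0,0,0,0]]]' |grep -E 'pos|ft'
```

```text
position: [0.5602, -0.4423, -0.0216]
ft_force: [-1.9, 1.6, 5.9]
position: [0.5602, -0.4424, -0.0217]
ft_force: [-4.6, 2.1, 12.2]
```

```bash
python3 -m crank '[[[2.4,0,0,0.15,0,0,0],[4,0,0,0,0,0,0],[4,0,0,0,0,0,0],[5.5,0,0,0,0,0,0],[5.5,0,0,0,0,0,0],[5.5,0,0,0,0,0,0],[5.5,0,0,2,0,0,0],[5.5,0,0,4,0,0,0],[5.5,0,0,5,0,0,0],[5.5,0,0,5.5,0,0,0],[5.5,0,0,5.5,0,0,0],[8.5,-1.2,5,0,0,0,0],[8.5,-1.2,5,0,0,0,0],[8.5,-1.2,5,0,0,0,0],[8.5,-1.2,5,0,0,0,0],[8.5,-1.2,5,0,0,0,0],[8.5,-1.2,5,0,0,0,0],[8.5,-1.2,5,0,0,0,0],[8.5,-1.2,5,0,0,0,0],[8.5,-1.2,5,0,0,0,0]]]'|grep -E 'pos|cl';python3 -m crank '[[[8.5,-1.2,5,0,0,0,0],[8.5,-1.3,5,0,0,0,0],[8.5,-1.5,5,0,0,0,0],[8.5,-1.5,5.7,0,0,0,0],[8.5,0,0,0,0,0,0],[8.5,0,0,0,0,0,0],[8.5,0,0,0,0,0,0]]]';python3 bc.py .561 -.443 .03
```

```text
clock: 48.4
position: [0.4516, 0.0099, 0.199]
clock: 49.28
position: [0.3973, 0.2138, 0.1983]
ee_rot: [0.596, 0.803, -0.0, 0.001]
ft_force: [-0.4, -0.6, 0.0]
grip_width: 0.999
grasp_force: 0.0
top 196 h 0.064 cap mid [ 0.559 -0.443  0.062] all [ 0.544 -0.458  0.021] [ 0.574 -0.427  0.067]
scene 116 h 0.064 cap mid [ 0.561 -0.438  0.061] all [ 0.542 -0.448  0.02 ] [ 0.569 -0.42   0.065]
```

```bash
python3 -m crank '[[[8.5,0,0,-4,0,0,0],[8.5,0,0,-4,0,0,0],[8.5,0,0,-4,0,0,0],[8.5,0,0,-3.5,0,0,0],[8.5,0,0,0,0,0,0],[8.5,0,0,0,0,0,0]]]'|grep -E 'pos|ft'; python3 - <<'E'
from m import *
grab('scene');P,im=cloud('scene');a=im.astype(int)
g=(np.hypot(P[...,0]-.397,P[...,1]-.214)<.09)&(P[...,2]>.07)&(P[...,2]<.25)
br=g&(a[...,0]-a[...,2]>25);q=P[br];print('brown',len(q),q.min(0).round(3),q.max(0).round(3))
dk=g&(im.mean(2)<75)&~br;q=P[dk]
for z in np.arange(.07,.2,.01):
    t=q[(q[:,2]>z)&(q[:,2]<=z+.01)]
    if len(t)>3: print(round(z,2),len(t),t.min(0).round(3),t.max(0).round(3))
E
```

```text
position: [0.3978, 0.215, 0.0446]
ft_force: [0.1, 0.1, -0.1]
brown 537 [0.353 0.193 0.073] [0.414 0.251 0.127]
0.07 8 [0.37  0.198 0.071] [0.406 0.251 0.08 ]
0.08 7 [0.369 0.204 0.081] [0.406 0.251 0.088]
0.09 13 [0.392 0.221 0.09 ] [0.442 0.251 0.1  ]
0.1 61 [0.342 0.197 0.1  ] [0.448 0.242 0.11 ]
0.11 121 [0.34  0.196 0.11 ] [0.448 0.242 0.12 ]
0.12 151 [0.341 0.196 0.12 ] [0.448 0.243 0.13 ]
0.13 237 [0.335 0.204 0.13 ] [0.454 0.243 0.14 ]
0.14 153 [0.323 0.187 0.14 ] [0.464 0.25  0.15 ]
0.15 232 [0.323 0.185 0.15 ] [0.467 0.251 0.16 ]
0.16 258 [0.325 0.187 0.16 ] [0.462 0.249 0.17 ]
0.17 220 [0.325 0.186 0.17 ] [0.459 0.249 0.18 ]
0.18 284 [0.326 0.187 0.18 ] [0.459 0.249 0.19 ]
0.19 250 [0.325 0.188 0.19 ] [0.459 0.25  0.2  ]
```

```bash
python3 -m crank '[[[8.5,0,0,-1,0,0,0],[8.5,0,0,0,0,0,0],[8.5,0,0,0,0,0,0]]]'|grep -E 'pos|ft';python3 -m crank '[[[8.5,0,0,-0.3,0,0,0],[8.5,0,0,0,0,0,0],[8.5,0,0,0,0,0,0]]]'|grep -E 'pos|ft';python3 -m crank '[[[8.5,0,0,-0.2,0,0,0],[8.5,0,0,0,0,0,0],[8.5,0,0,0,0,0,0]]]'|grep -E 'pos|ft';python3 -m crank '[[[8.5,0,0,-0.2,0,0,0],[8.5,0,0,0,0,0,0],[8.5,0,0,0,0,0,0]]]'|grep -E 'pos|ft'
```

```text
position: [0.3971, 0.2148, 0.0334]
ft_force: [0.7, -0.1, -0.1]
position: [0.397, 0.2148, 0.0302]
ft_force: [0.5, 0.1, 0.6]
position: [0.397, 0.2148, 0.0282]
ft_force: [0.0, 0.8, -0.1]
position: [0.397, 0.2148, 0.0262]
ft_force: [0.1, 0.3, -0.3]
```

```bash
python3 -m crank '[[[8.5,0,0,-0.15,0,0,0],[8.5,0,0,0,0,0,0],[8.5,0,0,0,0,0,0]]]'|grep -E 'pos|ft';python3 -m crank '[[[5.5,0,0,0,0,0,0],[5.5,0,0,0,0,0,0],[5.5,0,0,0,0,0,0],[5.5,0,0,0,0,0,0],[5.5,0,0,0,0,0,0],[5.5,0,0,0,0,0,0]]]' 60;python3 -m crank '[[[5.5,0,0,1.5,0,0,0],[5.5,0,0,1.5,0,0,0],[5.5,0,0,0,0,0,0],[5.5,0,0,0,0,0,0]]]'; python3 - <<'E'
from m import *
grab('scene');P,im=cloud('scene');a=im.astype(int)
q=P[(np.hypot(P[...,0]-.397,P[...,1]-.214)<.06)&(P[...,2]>.01)&(P[...,2]<.2)&(a[...,0]-a[...,2]>25)];print('brown',len(q),q.min(0).round(3),q.max(0).round(3))
E
```

```text
position: [0.397, 0.2147, 0.0247]
ft_force: [0.1, 0.5, 0.6]
clock: 52.8
position: [0.3975, 0.2151, 0.0254]
ee_rot: [0.596, 0.803, 0.0, 0.0]
ft_force: [-0.3, -1.3, 7.7]
grip_width: 0.731
grasp_force: 63.3
clock: 53.3
position: [0.3971, 0.2143, 0.0547]
ee_rot: [0.596, 0.803, -0.0, 0.0]
ft_force: [0.0, -0.9, -2.2]
grip_width: 0.731
grasp_force: 66.8
brown 594 [0.36  0.195 0.033] [0.415 0.25  0.147]
```

```bash
python3 -m crank '[[[5.5,0,0,4,0,0,0],[5.5,0,0,4.5,0,0,0],[5.5,0,0,4.5,0,0,0],[5.5,0,0,5,0,0,0],[5.5,1.5,-4,0,0,0,0],[5.5,1.5,-4,0,0,0,0],[5.5,1.5,-4,0,0,0,0],[5.5,1,-4,0,0,0,0],[5.5,0,-4,0,0,0,0],[5.5,0,-4,0,0,0,0],[5.5,0,-4,0,0,0,0],[5.5,0,-4,0,0,0,0],[5.5,-1.5,-4,0,0,0,0],[5.5,-1.5,-4,0,0,0,0],[5.5,-1.5,-4,0,0,0,0],[5.5,-1.5,-4.6,0,0,0,0],[5.5,0,0,0,0,0,0],[5.5,0,0,0,0,0,0],[5.5,0,0,0,0,0,0]]]';python3 -m crank '[[[5.5,0,0,-4,0,0,0],[5.5,0,0,-4,0,0,0],[5.5,0,0,-4,0,0,0],[5.5,0,0,-4,0,0,0],[5.5,0,0,0,0,0,0],[5.5,0,0,0,0,0,0]]]'; python3 - <<'E'
from m import *
grab('scene');P,im=cloud('scene');a=im.astype(int)
q=P[(np.hypot(P[...,0]-.392,P[...,1]+.272)<.08)&(P[...,2]>.03)&(P[...,2]<.2)&(a[...,0]-a[...,2]>25)];print('brown',len(q),q.min(0).round(3),q.max(0).round(3))
p=eyes.camera_params('scene')
im0=cv2.imread('pics/scene0.png');g=cv2.cvtColor(im0,cv2.COLOR_BGR2GRAY)[205:250,365:435]
m=(cv2.GaussianBlur(g,(3,3),0)<78).astype(np.uint8);k,l,s,c=cv2.connectedComponentsWithStats(m);i=1+np.argmax(s[1:,4]);uv=np.argwhere(l==i)[:,::-1]+[365,205]
W=np.array([world(p,u,v,.013)[:2]*1000 for u,v in uv],np.float32);print(s[i,4],cv2.minAreaRect(W))
E
```

```text
clock: 55.72
position: [0.3925, -0.27, 0.2346]
ee_rot: [0.595, 0.804, 0.0, -0.0]
ft_force: [-0.8, 0.2, -2.3]
grip_width: 0.733
grasp_force: 67.5
clock: 56.48
position: [0.3931, -0.2712, 0.0763]
ee_rot: [0.596, 0.803, 0.0, 0.001]
ft_force: [0.1, -0.3, -2.6]
grip_width: 0.728
grasp_force: 67.6
brown 368 [ 0.358 -0.283  0.055] [ 0.417 -0.234  0.197]
271 ((386.15863037109375, -259.915771484375), (97.55164337158203, 99.42356872558594), 67.33126831054688)
```

```bash
python3 -m crank '[[[5.5,0,0,-2,0,0,0],[5.5,0,0,-2,0,0,0],[5.5,0,0,-0.3,0,0,0],[5.5,0,0,0,0,0,0],[5.5,0,0,0,0,0,0]]]'|grep -E 'pos|ft';python3 -m crank '[[[5.5,0,0,-0.2,0,0,0],[5.5,0,0,0,0,0,0],[5.5,0,0,0,0,0,0]]]'|grep -E 'pos|ft'; python3 - <<'E'
from m import *
grab('top');P,im=cloud('top')
# tray walls still visible round the bottle: heights 8-20mm
q=P[(abs(P[...,0]-.392)<.08)&(abs(P[...,1]+.272)<.08)&(P[...,2]>.008)&(P[...,2]<.02)];print(len(q))
E
```

```text
position: [0.3927, -0.2717, 0.0329]
ft_force: [-0.1, -1.1, -2.7]
position: [0.392, -0.2713, 0.0298]
ft_force: [-0.1, -1.1, -2.9]
220
```

```bash
python3 -m crank '[[[5.5,0,0,-0.1,0,0,0],[5.5,0,0,0,0,0,0],[5.5,0,0,0,0,0,0]]]'|grep -E 'pos|ft';python3 -m crank '[[[5.5,0,0,-0.1,0,0,0],[5.5,0,0,0,0,0,0],[5.5,0,0,0,0,0,0]]]'|grep -E 'pos|ft'
```

```text
position: [0.3923, -0.2716, 0.0294]
ft_force: [-2.0, 0.4, 6.4]
position: [0.3926, -0.272, 0.0292]
ft_force: [-4.6, 2.2, 17.9]
```

```bash
python3 -m crank '[[[5.5,0,0,0.1,0,0,0],[6.8,0,0,0,0,0,0],[6.8,0,0,0,0,0,0],[8.5,0,0,0,0,0,0],[8.5,0,0,0,0,0,0],[8.5,0,0,0,0,0,0],[8.5,0,0,2,0,0,0],[8.5,0,0,4,0,0,0],[8.5,0,0,5,0,0,0],[8.5,0,0,5,0,0,0],[8.5,0,0,5,0,0,0],[8.5,1.5,5,0,0,0,0],[8.5,1.5,5,0,0,0,0],[8.5,1.5,5,0,0,0,0],[8.5,1.5,5,0,0,0,0],[8.5,1.5,5,0,0,0,0],[8.5,0,5,0,0,0,0],[8.5,0,5,0,0,0,0],[8.5,0,0,0,0,0,0],[8.5,0,0,0,0,0,0]]]'; python3 bc.py .392 -.272 .045; python3 bc.py .561 -.443 .03;python3 bc.py .533 -.371 .035;python3 al.py; python3 bc.py .5 .216 .04
python3 - <<'E'
import cv2,numpy as np
a=np.load('top.npz')['im'];cv2.imwrite('pics/end.png',cv2.resize(a[150:310,370:530],(640,600))[:,:,::-1])
E
```

```text
clock: 60.82
position: [0.467, 0.0782, 0.2386]
ee_rot: [0.596, 0.803, -0.0, 0.0]
ft_force: [0.9, -0.4, 0.8]
grip_width: 0.999
grasp_force: 0.0
top 832 h 0.142 cap mid [ 0.393 -0.272  0.14 ] all [ 0.361 -0.304  0.02 ] [ 0.425 -0.238  0.145]
scene 1100 h 0.139 cap mid [ 0.393 -0.265  0.137] all [ 0.36  -0.289  0.02 ] [ 0.422 -0.231  0.142]
top 198 h 0.065 cap mid [ 0.559 -0.444  0.064] all [ 0.544 -0.456  0.02 ] [ 0.574 -0.427  0.069]
scene 112 h 0.063 cap mid [ 0.56  -0.438  0.06 ] all [ 0.543 -0.452  0.021] [ 0.569 -0.42   0.064]
top 295 h 0.088 cap mid [ 0.535 -0.372  0.086] all [ 0.516 -0.389  0.022] [ 0.551 -0.353  0.09 ]
scene 285 h 0.086 cap mid [ 0.534 -0.365  0.084] all [ 0.513 -0.385  0.02 ] [ 0.549 -0.343  0.089]
top 0.016 72 min [ 0.5283 -0.2559  0.0163] max [ 0.5733 -0.1862  0.0475]
top 0.052 26 min [ 0.5288 -0.2338  0.0527] max [ 0.5725 -0.1863  0.0718]
top 0.072 537 min [ 0.5321 -0.2403  0.0737] max [ 0.5849 -0.1883  0.0832]
scene 0.016 65 min [ 0.5306 -0.2332  0.0165] max [ 0.5529 -0.1856  0.0452]
scene 0.052 15 min [ 0.531  -0.2281  0.0537] max [ 0.537  -0.2064  0.0711]
scene 0.072 177 min [ 0.5307 -0.2376  0.074 ] max [ 0.5864 -0.1909  0.0812]
top none
scene 766 h 0.071 cap mid [0.5   0.221 0.069] all [0.472 0.193 0.02 ] [0.528 0.248 0.073]
```

```bash
python3 - <<'E'
from m import *
# bottle foot relative to tray (top view): brown outline vs dark tray outline
P,im=cloud('top');a=im.astype(int)
r=(abs(P[...,0]-.392)<.075)&(abs(P[...,1]+.272)<.075)
b=r&(P[...,2]>.03);q=P[b&(P[...,2]<.1)];print('bottle side',len(q),q.min(0).round(3),q.max(0).round(3))
t=r&(P[...,2]>.006)&(P[...,2]<.018);print('tray',cv2.minAreaRect((P[t][:,:2]*1000).astype(np.float32)))
E
```

```text
bottle side 249 [ 0.361 -0.304  0.03 ] [ 0.425 -0.238  0.1  ]
tray ((395.1979675292969, -270.65606689453125), (133.3543701171875, 130.7869110107422), 3.4938764572143555)
```

```bash
python3 -c "
from workcell import job;print(job.hand_in())"
```

```text
the job is handed in; nothing more can be done
None
```

The job is handed in at about 61 s of the 141 s allowed: both dish stacks, both small white bottles and the reagent bottle stand upright in their places at the expected heights, with no sign in the images that the beaker moved.

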